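# Slide a label holder behind the riser's lip and hold it pressed home

## Task

Take the yellow label holder out of its rest and stand it in the groove behind the brass lip along the front edge of the bench riser, short of the orange clip, with its low tongue pointing at the clip. Slide it along the groove so that the tongue goes under the clip, feel for the red sprung plunger and push it fully in against its firm stop, and finish while still gripping the holder upright and pressed home: do not let go. Leave the green holder and the other things on the bench where they are.

Things in the scene. Friction and masses are not known exactly. Their poses are not given: they have to be found in the camera images.
- holder_grip (a point): Yellow label holder, 60 g, upright in a black rest: flat L of a blade 110 long (y) x 6 thick (x) x 30 mm high and, on its rear 50 mm, a panel 50 long x 10 thick x 50 high with white cards. The bare front 60 mm of the blade is the tongue (points to +y). This point: panel centre, 55 above the blade's underside, 25 below the top, 85 behind the tongue's end. z up. Grip the panel here, across its 10 mm.
- spare_grip (a point): Spare label holder of the same shape in green, standing in the other rest: leave it alone. The point is the centre of its panel.
- rest_a: Fixed black rest that holds the yellow holder, 60 x 124 mm, 20 mm high, with a slot along its y, 8 mm wide and 14 mm deep, the slot's floor 6 mm above the bench. Origin at the centre of its underside. It may be on either side of the bench.
- rest_b: The same kind of rest, holding the green spare holder. Origin at the centre of its underside.
- rail: Fixed grey riser, 180 (x) x 360 mm (y), deck top 60 mm above the bench; origin: centre of its underside; x away from the robot. Along its front edge (y) a groove open upward: floor 34 mm up, 11 mm wide from the riser's face at x = -90 to the brass lip at x = -101; lip 4 mm thick, 54 mm high, its mouth flared out to x = -109, 60 mm up. Blue bins, tops 105 mm up, stand on the deck from x = -10 back.
- clip_edge (a point): Orange price clip on the riser that roofs the groove: the middle of the underside of its near edge, 68 mm above the bench, at rail y = +97; the clip runs on to y = +175, its top 72 mm up, with a window at y = +112 to +130 that shows the plunger's front. A blade on the groove floor passes below it with 4 mm to spare. Axes as the rail's.
- groove_entry (a point): A point on the groove floor, midway across it, at rail y = -35 mm: a good place for the panel's centre (55 mm above it) when the holder is put in; the tongue's end is then 47 mm short of the clip. Axes as the rail's.
- groove_home (a point): Point on the groove floor, midway across it, at rail y = +127 mm, that the tongue's end reaches when the plunger is fully in; the panel's centre is then 85 mm short of it along y and 55 mm above it. Axes as the rail's.
- plunger_face (a point): Centre of the face (8 wide, 22 mm high, facing -y) of the red sprung plunger in the groove under the clip; rail y = +115 mm when out, +127 mm when fully in. Axes as the rail's.
- plunger (a joint): Plunger travel in m: 0 out, 0.012 fully in on a firm stop. Its spring pushes back with 3 N at first and 6.6 N when fully in, and sends the holder back if it is let go; a push of 12 to 20 N keeps it firmly on its stop.
- tape: Roll of pale tape lying flat, 84 mm across, 18 mm high; origin at the centre of its underside. Leave alone.
- phone: Gold phone lying flat, 145 x 70 x 9 mm; origin at the centre of its underside. Leave alone.
- scissors: Scissors with black handles lying flat, about 200 x 85 x 12 mm; origin under the pivot, blades along +x. Leave alone.
- mug: White mug, 76 mm across, 90 mm high, handle at its +y; origin at the centre of its underside. Leave alone.
There are look-alikes about, which are no part of the job. What is meant by the part that bears holder_grip is not blue or pink, and is the larger of those in its own colour.

How it is judged:
By the outcome, as a careful person would: the job done as asked, in the order asked, and still so for the second after the job is handed in, while the arm keeps its last pose, push and grip.
It also fails if it takes over 48 s, if anything falls off the work surface, if the arm or the gripper's body presses on something with over 40 N, if the wrist force passes 120 N, or if a joint passes its speed limit or range.

## Robot

A 6-joint arm with a two-finger parallel gripper is mounted at the origin on the work surface. World frame = base frame: x ahead of the robot, y to its left, z up, the work surface at z = 0. Lengths are in m, angles in degrees, forces in N, time in s.
With the tool pointing down it reaches from about 0.35 to 0.875 m from the base axis. Payload 4.2 kg.
Tool frame: the origin (TCP) lies midway between the tips of the shut fingers; the grasp point (between the pads) lies 19 mm behind it; z points along the fingers, y is the line along which they close (so a half turn about z gives the same grasp; the last joint's range is limited). The gripper opens to 87 mm and grips with 3 to 60 N. Pads are 19 mm wide; open, the fingers measure 117 mm over their backs; the gripper's body (75 mm by 190 mm) begins 51 mm behind the grasp point.
Start: joints at [91.593, 22.042, 0.453, 0, -68.411, -14.817], TCP at [0.143, 0.608, 0.223] pointing down, gripper open.
Joint ranges: [-179.83, 179.83], [-69.29, 118.12], [-61.27, 80.66], [-181.25, 117.63], [-171.15, -9.14], [-177.46, 177.46]. Speed limits (degrees/s): [159.86, 159.86, 180, 180, 180, 180].

## Interface

Orientations are given as a 3x3 rotation matrix whose columns are the frame's x, y, z axes.
In Python, from station import r, cams gives the robot as it stands.
- The arm moves only by the tool play_rows, never from a script. Its argument "commands" is text: rows parted by semicolons, each of 6 numbers parted by spaces: the shift along the world's x, y, z normalised to -1 to 1, where 1 is 30 mm, then the turn, a rotation vector about the world's x, y, z normalised to -1 to 1, where 1 is 0.15 rad. A call has 1 to 20 rows; each row shifts and turns the commanded pose from where the row before left it; what a row does not reach is not made up. A row lasts 1/10 s, in which the tool goes at most 50 mm and 8.59 degrees, less where a joint would pass 70% of its speed; a pose out of reach is approached as far as the arm can. A call with a number of a shift or a turn outside -1 to 1 is refused whole. A call with a gripper value outside its range is refused whole. "grip" is the finger opening in mm, from 0 to 87, set as the call begins (left out, the last holds). The fingers move at their own pace and stop on an object; the grip force is fixed at half the most. Time passes only in rows, so rows that do not move let the fingers close. It gives the time, the measured TCP pose, the force, the opening and the grip force at its end, in the units of the state.
- r.sense(): the state, without advancing time (a new reading comes with each control period).
- cams.capture(name): name is "side" or "top"; returns (picture, depth): 400x640x3 uint8, blue, green, red; 400x640 float32, m along the optical axis (not along the pixel's ray), 0 where there is no reading.
- cams.camera_info(name): a dict with "mtx" (3x3 intrinsics, pixels), "R" (3x3) and "t" (3): a world point X has camera coordinates R X + t. Camera axes: x right, y down, z forward; pixel columns grow to the right and rows downward; lengths in m; the calibration is good to about 2 mm. A picture is of the moment at which its call begins. camera_info takes no time and is no camera call.
- r.finish_job(): hands the job in; it is judged then, once.
The state is a dict: "time_s": time; "joints": joint angles; "joint_velocities": joint speeds; "effort": joint torques, N m; "tcp_pos": TCP position; "ee_rot": TCP orientation; "wrist_force": force on the tool from outside, world axes, zero at the start; "moment": the same for the moment, N m; "gripper_width": opening from 0.0 (shut) to 1.0 (fully open); "gripper_force": force on a finger pad.
Only numpy, scipy, OpenCV 4.12 (cv2) and the standard library are available. Lean on these libraries where they do the work, as an engineer would, in place of code of your own. Each camera call takes 0.05 s, during which the arm holds its last target. There are 200 camera calls.

## Working session

There is one attempt and no reset: what is moved stays moved. The work goes in short steps, Python scripts to look and compute and a tool call to move; the robot and the scene stay as the last step left them, time stands still between calls to the robot, and variables do not carry over. Pictures are saved under pics/ and viewed, at most 10 in all, crops included, and the job is handed in when it is done.

Besides the shell and the picture viewer there is one more tool, called after "Emit:" as name(argument=value, ...), one argument or row to a line, values as JSON. play_rows: Moves the arm, as the interface text tells. Scaled input: -1 to 1 covers 30 mm each way for a shift and 0.15 rad each way for a turn. Its arguments: {"type":"object","properties":{"commands":{"type":"string"},"grip":{"type":"number"}},"required":["commands"]}

```bash
mkdir -p pics; cat > h.py <<'E'
from station import r, cams
import numpy as np, cv2
def ray(name,u,v):
    c=cams.camera_info(name);M=np.array(c["mtx"]);R=np.array(c["R"]);t=np.array(c["t"]).ravel()
    return -R.T@t, R.T@np.linalg.solve(M,[u,v,1.])
def onz(name,u,v,z):
    o,d=ray(name,u,v);return o+d*(z-o[2])/d[2]
def cloud(name,D):
    c=cams.camera_info(name);M=np.array(c["mtx"]);R=np.array(c["R"]);t=np.array(c["t"]).ravel()
    v,u=np.mgrid[:D.shape[0],:D.shape[1]]
    P=np.stack([(u-M[0,2])/M[0,0]*D,(v-M[1,2])/M[1,1]*D,D],-1)
    return (P-t)@R
def proj(name,X):
    c=cams.camera_info(name);p=np.array(c["mtx"])@(np.array(c["R"])@np.array(X)+np.array(c["t"]).ravel());return p[:2]/p[2]
E
python3 - <<'E'
from h import *
for n in("top","side"):
    p,D=cams.capture(n);cv2.imwrite(f"pics/{n}0.png",p);np.savez(f"{n}0.npz",p=p,D=D)
    print(n,ray(n,320,200),(D>0).mean())
print(r.sense())
E
```

```text
top (array([0.31954584, 0.0100857 , 1.34153905]), array([ 0.16198002, -0.02488858, -0.98650056])) 0.99608984375
side (array([0.30322022, 0.88605364, 1.13668625]), array([ 0.15602766, -0.61655487, -0.77205159])) 0.99609765625
{'time_s': 0.1, 'joints': array([ 9.15938658e+01,  2.20864552e+01,  3.88005622e-01, -2.26886269e-02,
       -6.84094588e+01, -1.48185291e+01]), 'joint_velocities': array([-0.03353052, -0.0835265 ,  0.33214596,  0.08596102, -0.10561   ,
        0.08939667]), 'effort': array([ 4.70491941e-04, -3.91688383e+01,  1.87935680e+01,  4.23195854e+00,
        1.34670344e-02, -7.36143443e-05]), 'tcp_pos': array([0.1428332 , 0.60792518, 0.22157744]), 'ee_rot': array([[ 9.73447113e-01, -2.28911813e-01, -3.15680890e-04],
       [-2.28911996e-01, -9.73445281e-01, -1.89284073e-03],
       [ 1.25995530e-04,  1.91484349e-03, -9.99998159e-01]]), 'wrist_force': array([-0.11057583,  0.39071318,  0.27497314]), 'moment': array([0.0168908 , 0.02938569, 0.01044569]), 'gripper_force': 0.0, 'gripper_width': 0.9983352314244296}
```

View pics/top0.png

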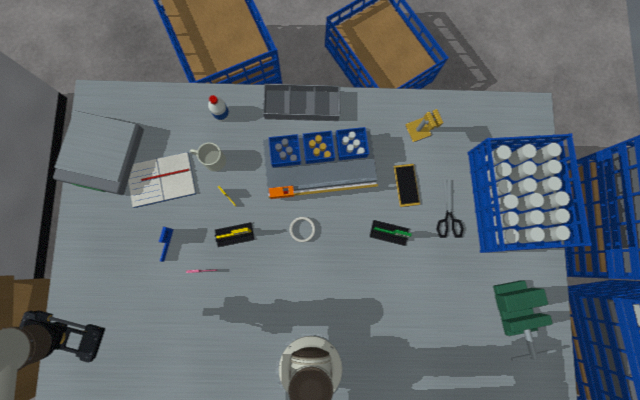

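View pics/side0.png

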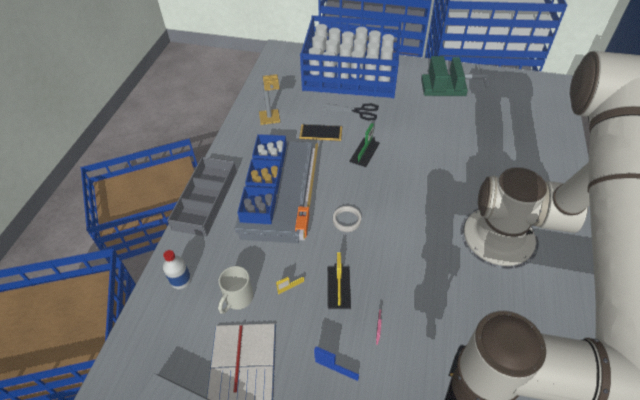

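The top view shows the yellow holder in its black rest at (235,234), the green spare at (390,232), and the riser's groove from about (270,195) to (375,184) with the orange clip at (280,191). +y is left in this picture. Next I'll measure and look closer.

```bash
python3 - <<'E'
from h import *
T=np.load("top0.npz");S=np.load("side0.npz")
a=cv2.resize(T["p"][120:250,200:400],(800,520),interpolation=cv2.INTER_CUBIC)
cv2.imwrite("pics/c1.png",a)
s=S["p"]
b=cv2.resize(s[130:310,230:370],(420,540),interpolation=cv2.INTER_CUBIC)
cv2.imwrite("pics/c2.png",b)
def m(p,lo,hi,box):
    h=cv2.cvtColor(p,cv2.COLOR_BGR2HSV);k=cv2.inRange(h,lo,hi);z=np.zeros_like(k);x0,y0,x1,y1=box;z[y0:y1,x0:x1]=k[y0:y1,x0:x1];return z>0
C=cloud("top",T["D"]);CS=cloud("side",S["D"])
def rep(n,k,C):
    P=C[k];v,u=np.nonzero(k);print(n,k.sum(),P.mean(0).round(4),P.min(0).round(3),P.max(0).round(3),cv2.minAreaRect(np.c_[u,v].astype(np.float32)))
rep("yel top",m(T["p"],(20,120,80),(35,255,255),(210,215,260,250)),C)
rep("yel side",m(s,(20,120,80),(35,255,255),(325,240,355,310)),CS)
k=m(T["p"],(0,0,0),(180,255,60),(210,215,260,250))|m(T["p"],(20,80,80),(35,255,255),(210,215,260,250));rep("rest",k,C)
rep("clip top",m(T["p"],(5,150,120),(18,255,255),(262,180,300,200)),C)
rep("clip side",m(s,(5,150,120),(18,255,255),(290,195,315,245)),CS)
# deck plane points
k=(abs(C[...,2]-.06)<.004);k[:150]=0;k[205:]=0;k[:,:255]=0;k[:,390:]=0;rep("deck",k,C)
E
```

```text
yel top 135 [0.4202 0.2523 0.0553] [0.403 0.206 0.002] [0.443 0.313 0.093] ((232.71803283691406, 232.30165100097656), (5.3824238777160645, 34.699459075927734), 76.75948333740234)
yel side 197 [0.4166 0.2625 0.0571] [0.303 0.202 0.003] [0.432 0.886 1.137] ((339.0, 279.0), (52.0, 4.0), 90.0)
rest 624 [0.4164 0.2569 0.0189] [ 0.378  0.196 -0.003] [0.457 0.323 0.093] ((233.96151733398438, 234.3076934814453), (17.454336166381836, 37.85041809082031), 78.69007110595703)
clip top 203 [0.5537 0.1065 0.0702] [0.536 0.066 0.03 ] [0.573 0.143 0.079] ((280.8366394042969, 191.36634826660156), (9.651860237121582, 24.477916717529297), 84.2894058227539)
clip side 215 [0.549  0.1198 0.0798] [0.303 0.068 0.033] [0.572 0.886 1.137] ((301.77130126953125, 220.9436798095703), (10.983077049255371, 29.15188980102539), 6.709836959838867)
deck 2886 [ 0.6268 -0.0166  0.0599] [ 0.536 -0.208  0.056] [0.701 0.169 0.064] ((320.0296936035156, 168.2970428466797), (47.761783599853516, 110.05111694335938), 84.2894058227539)
```

View pics/c1.png

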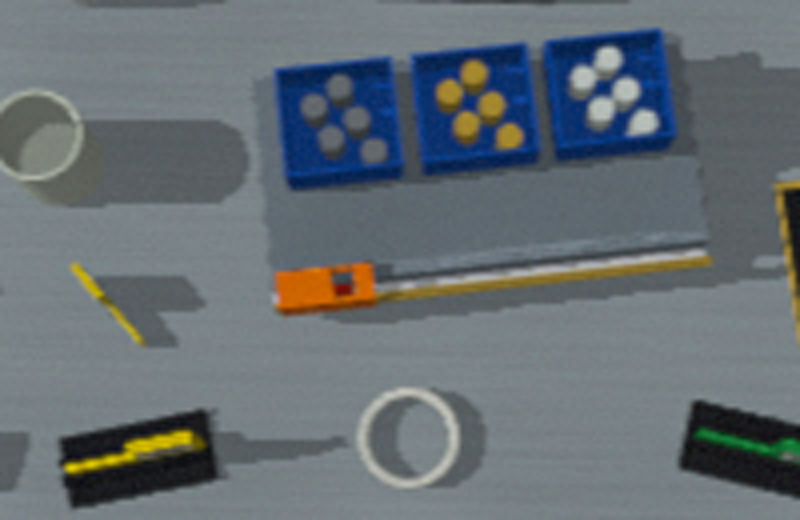

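View pics/c2.png

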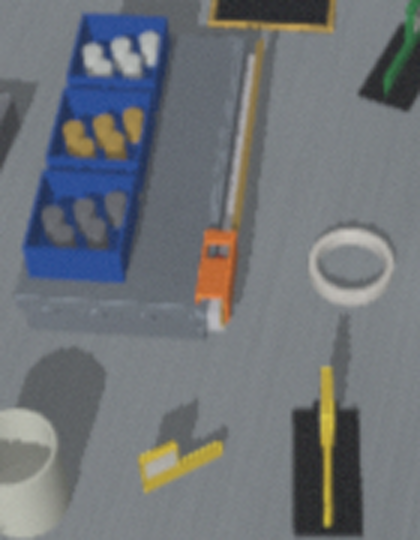

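```bash
python3 - <<'E'
from h import *
def mk(p,lo,hi,box):
    h=cv2.cvtColor(p,cv2.COLOR_BGR2HSV);k=cv2.inRange(h,lo,hi);z=np.zeros_like(k);x0,y0,x1,y1=box;z[y0:y1,x0:x1]=k[y0:y1,x0:x1];return z
def rect(n,k,z):
    v,u=np.nonzero(k);P=np.array([onz(n,a,b,z)[:2] for a,b in zip(u,v)])
    (c,s,a)=cv2.minAreaRect((P*1000).astype(np.float32));return np.round(c,1),np.round(s,1),round(a,2)
def line(n,k,z):
    v,u=np.nonzero(k);P=np.array([onz(n,a,b,z)[:2] for a,b in zip(u,v)]).astype(np.float32)*1000
    l=cv2.fitLine(P,cv2.DIST_HUBER,0,.01,.01).ravel();d=l[:2]*np.sign(l[1])
    s=(P-l[2:])@d
    return "yaw",round(np.degrees(np.arctan2(-d[0],d[1])),2),"pt",l[2:].round(1),"ends",(l[2:]+d*s.min()).round(1),(l[2:]+d*s.max()).round(1),len(P)
Y=((20,120,80),(35,255,255))
for n,rb,cb,bb in(("top",(210,215,260,250),(262,180,300,200),(296,170,382,200)),("side",(320,240,360,315),(290,195,315,245),(295,140,325,205))):
    d=np.load(n+"0.npz");p,D=d["p"],d["D"]
    y=mk(p,*Y,rb);k=mk(p,(0,0,0),(180,255,70),rb)|y
    if n=="top":
        k=cv2.morphologyEx(k,cv2.MORPH_OPEN,np.ones((3,3)))
        print(n,"rest",rect(n,k,.02))
    else:
        y2=y.copy();print(n,"restblack",rect(n,mk(p,(0,0,0),(180,255,70),rb),.02))
    C=cloud(n,D);hi=(y>0)&(C[...,2]>.05)&(C[...,2]<.1);print(n,"panel",line(n,hi,.086), C[hi].mean(0), C[hi].max(0))
    print(n,"blade",line(n,y*(~hi),.036))
    print(n,"clip",rect(n,mk(p,(5,150,120),(18,255,255),cb),.072))
    print(n,"brass",line(n,mk(p,(15,90,60),(30,255,255),bb),.057))
    C=cloud(n,D); 
    if n=="top":
        for u in(300,320,340,360):
            print(u,[(v,p[v,u].tolist(),C[v,u].round(3).tolist()) for v in range(180,198)][::1] if u==340 else "")
E
```

```text
top rest (array([416.2, 256.4]), array([ 58.8, 123.3]), 12.58)
top panel ('yaw', np.float32(12.52), 'pt', array([423.7, 229. ], dtype=float32), 'ends', array([429.7, 202.2], dtype=float32), array([418. , 254.8], dtype=float32), 70) [0.42395406 0.23009399 0.08209017] [0.43287713 0.25497405 0.0929113 ]
top blade ('yaw', np.float32(13.7), 'pt', array([413.7, 278.5], dtype=float32), 'ends', array([431.9, 203.5], dtype=float32), array([405.6, 311.6], dtype=float32), 65)
top clip (array([553.5, 104.4]), array([31.6, 78.4]), 7.09)
top brass ('yaw', np.float32(7.68), 'pt', array([567.2, -76.1], dtype=float32), 'ends', array([ 585.1, -209. ], dtype=float32), array([549.3,  56.2], dtype=float32), 191)
300 
320 
340 [(180, [124, 117, 106], [0.598, -0.087, 0.059]), (181, [136, 129, 114], [0.595, -0.087, 0.058]), (182, [125, 117, 104], [0.591, -0.087, 0.061]), (183, [125, 117, 104], [0.587, -0.087, 0.061]), (184, [83, 78, 71], [0.584, -0.087, 0.061]), (185, [82, 79, 73], [0.586, -0.089, 0.036]), (186, [144, 140, 135], [0.582, -0.089, 0.038]), (187, [178, 174, 172], [0.58, -0.089, 0.032]), (188, [
[... 480 characters left out ...]
 (array([415.8, 265.2]), array([ 56.5, 127.4]), 12.37)
side panel ('yaw', np.float32(12.95), 'pt', array([421.9, 244.8], dtype=float32), 'ends', array([429.7, 210.9], dtype=float32), array([414.4, 277.6], dtype=float32), 92) [0.42239511 0.23996844 0.07977046] [0.43237806 0.25762582 0.09075439]
side blade ('yaw', np.float32(10.97), 'pt', array([411.1, 285.6], dtype=float32), 'ends', array([427.7, 200. ], dtype=float32), array([402.4, 330.2], dtype=float32), 105)
side clip (array([550.9, 119.7]), array([ 30.5, 100.6]), 8.58)
side brass ('yaw', np.float32(7.79), 'pt', array([566.5, -69.5], dtype=float32), 'ends', array([ 584.7, -202.7], dtype=float32), array([550.8,  45.6], dtype=float32), 103)
```

Emit:
play_rows(
  commands="0.467 -0.632 0 0 0 -0.374;0.467 -0.632 0 0 0 -0.374;0.467 -0.632 0 0 0 -0.374;0.467 -0.632 0 0 0 -0.374;0.467 -0.632 0 0 0 -0.374;0.467 -0.632 0 0 0 -0.374;0.467 -0.632 0 0 0 -0.374;0.467 -0.632 0 0 0 -0.374;0.467 -0.632 0 0 0 -0.374;0.467 -0.632 0 0 0 -0.374;0.467 -0.632 0 0 0 -0.374;0.467 -0.632 0 0 0 -0.374;0.467 -0.632 0 0 0 -0.374;0.467 -0.632 0 0 0 -0.374;0.467 -0.632 0 0 0 -0.374;0.467 -0.632 0 0 0 -0.374;0.467 -0.632 0 0 0 -0.374;0.467 -0.632 0 0 0 -0.374;0.467 -0.632 0 0 0 -0.374;0.467 -0.632 0 0 0 -0.374",
  grip=60,
)

```text
time_s: 2.1
tcp_pos: [0.4235, 0.2279, 0.2224]
ee_rot: [[0.213, -0.977, -0.0], [-0.977, -0.213, -0.0], [0.0, 0.0, -1.0]]
wrist_force: [-0.3, 0.2, -0.2]
gripper_width: 0.687
gripper_force: 0.0
```

Emit:
play_rows(
  commands="0 0 -0.6 0 0 0;0 0 -0.6 0 0 0;0 0 -0.6 0 0 0;0 0 -0.6 0 0 0;0 0 -0.6 0 0 0;0 0 -0.6 0 0 0;0 0 -0.6 0 0 0;0 0 -0.6 0 0 0;0 0 -0.6 0 0 0;0 0 -0.6 0 0 0;0 0 0 0 0 0",
)

```text
time_s: 3.2
tcp_pos: [0.4217, 0.2275, 0.0405]
ee_rot: [[0.215, -0.977, -0.004], [-0.977, -0.215, -0.004], [0.003, 0.005, -1.0]]
wrist_force: [0.3, 0.1, 0.5]
gripper_width: 0.687
gripper_force: 0.0
```

Emit:
play_rows(
  commands="0 0 0 0 0 0;0 0 0 0 0 0;0 0 0 0 0 0;0 0 0 0 0 0;0 0 0 0 0 0;0 0 0 0 0 0;0 0 0 0 0 0;0 0 0 0 0 0",
  grip=0,
)

```text
time_s: 4.0
tcp_pos: [0.4247, 0.2304, 0.043]
ee_rot: [[0.217, -0.976, 0.003], [-0.976, -0.217, 0.002], [-0.002, -0.004, -1.0]]
wrist_force: [5.0, 1.0, -1.1]
gripper_width: 0.117
gripper_force: 30.0
```

Emit:
play_rows(
  commands="0 0 0.2 0 0 0;0 0 0.3 0 0 0;0 0 0.5 0 0 0;0 0 0.5 0 0 0;0 0 0.5 0 0 0;0 0 0.5 0 0 0;0 0 0.5 0 0 0;0 0 0.5 0 0 0;0 0 0 0 0 0;0 0 0 0 0 0",
)

```text
time_s: 5.0
tcp_pos: [0.4225, 0.2288, 0.1472]
ee_rot: [[0.216, -0.976, -0.001], [-0.976, -0.216, -0.0], [0.0, 0.001, -1.0]]
wrist_force: [0.0, -0.1, -1.1]
gripper_width: 0.119
gripper_force: 30.0
```

```bash
python3 - <<'E'
from h import *
p,D=cams.capture("side");cv2.imwrite("pics/s1.png",cv2.resize(p[130:330,220:470],(750,600),interpolation=cv2.INTER_CUBIC))
s=r.sense();print(s["tcp_pos"],s["wrist_force"],s["gripper_width"])
E
```

```text
[0.42230085 0.22861898 0.14672527] [ 0.06818777  0.328141   -0.45094751] 0.11224705045211403
```

View pics/s1.png

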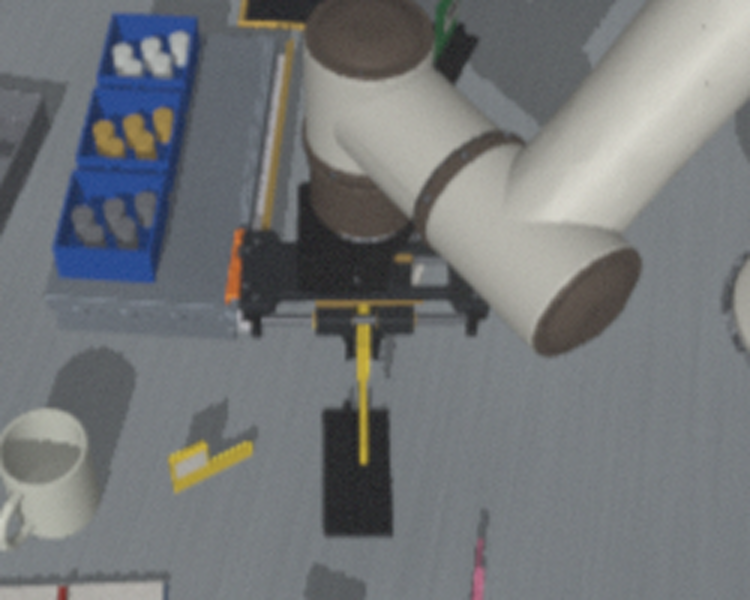

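The side view shows the holder gripped upright, with the tongue towards +y at about (363,460) in the crop and the rest empty below it. Next I'll carry it to above the groove entry.

Emit:
play_rows(
  commands="0.36 -0.7 0 0 0 -0.041;0.36 -0.7 0 0 0 -0.041;0.36 -0.7 0 0 0 -0.041;0.36 -0.7 0 0 0 -0.041;0.36 -0.7 0 0 0 -0.041;0.36 -0.7 0 0 0 -0.041;0.36 -0.7 0 0 0 -0.041;0.36 -0.7 0 0 0 -0.041;0.36 -0.7 0 0 0 -0.041;0.36 -0.7 0 0 0 -0.041;0.36 -0.7 0 0 0 -0.041;0.36 -0.7 0 0 0 -0.041;0.36 -0.7 0 0 0 -0.041;0.36 -0.7 0 0 0 -0.041;0 0 -0.5 0 0 0;0 0 -0.5 0 0 0;0 0 0 0 0 0;0 0 0 0 0 0",
)

```text
time_s: 6.85
tcp_pos: [0.5738, -0.0649, 0.1167]
ee_rot: [[0.132, -0.991, -0.002], [-0.991, -0.132, -0.001], [0.0, 0.002, -1.0]]
wrist_force: [0.3, -0.2, -0.3]
gripper_width: 0.115
gripper_force: 30.0
```

```bash
python3 - <<'E'
from h import *
p,D=cams.capture("side");q,E=cams.capture("top")
a=cv2.resize(p[130:250,270:370],(500,600),interpolation=cv2.INTER_CUBIC)
b=cv2.resize(q[160:220,260:390],(780,360),interpolation=cv2.INTER_CUBIC)[:,:300]
c=np.zeros((600,800,3),np.uint8);c[:,:500]=a;c[:360,500:]=b;cv2.imwrite("pics/s2.png",c)
s=r.sense();print(s["tcp_pos"],s["ee_rot"].round(4).tolist(),s["wrist_force"])
for n,i in(("side",p),("top",q)):
    k=cv2.inRange(cv2.cvtColor(i,cv2.COLOR_BGR2HSV),(24,170,110),(33,255,255));z=np.zeros_like(k);z[165:240,275:345]=k[165:240,275:345]
    v,u=np.nonzero(z);print(n,len(v),[(b,u[v==b].min(),u[v==b].max()) for b in np.unique(v)])
E
```

```text
[ 0.57467749 -0.06462365  0.11793963] [[0.132, -0.9912, 0.0005], [-0.9912, -0.132, -0.0002], [0.0002, -0.0005, -1.0]] [ 0.70813735 -0.73791972  0.06313085]
side 4 [(np.int64(165), np.int64(308), np.int64(308)), (np.int64(170), np.int64(309), np.int64(309)), (np.int64(187), np.int64(307), np.int64(307)), (np.int64(188), np.int64(307), np.int64(307))]
top 42 [(np.int64(185), np.int64(321), np.int64(324)), (np.int64(186), np.int64(312), np.int64(324)), (np.int64(187), np.int64(308), np.int64(323)), (np.int64(188), np.int64(308), np.int64(316))]
```

View pics/s2.png

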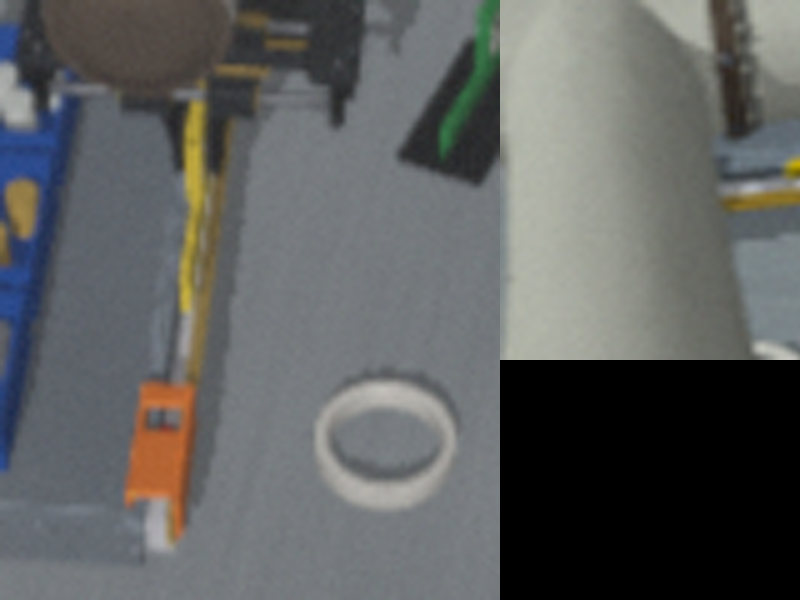

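The tongue hangs over the groove, with its end at crop (187,310), well short of the clip edge at crop y of about 385. I'll lower it gently.

Emit:
play_rows(
  commands="0 0 -0.2 0 0 0;0 0 -0.2 0 0 0;0 0 -0.2 0 0 0;0 0 -0.2 0 0 0;0 0 -0.15 0 0 0;0 0 -0.15 0 0 0;0 0 0 0 0 0;0 0 0 0 0 0",
)

```text
time_s: 7.75
tcp_pos: [0.5746, -0.0655, 0.0895]
ee_rot: [[0.134, -0.991, 0.001], [-0.991, -0.134, -0.002], [0.003, -0.001, -1.0]]
wrist_force: [-9.0, 1.2, 23.9]
gripper_width: 0.113
gripper_force: 30.0
```

Emit:
play_rows(
  commands="0 0 0.3 0 0 0;0 0 0.3 0 0 0;0 0 0 0 0 0;0 0 0 0 0 0",
)

```text
time_s: 8.15
tcp_pos: [0.5742, -0.0648, 0.1021]
ee_rot: [[0.131, -0.991, -0.0], [-0.991, -0.131, 0.0], [-0.0, 0.0, -1.0]]
wrist_force: [-0.4, 0.1, -1.1]
gripper_width: 0.112
gripper_force: 30.0
```

```bash
python3 - <<'E'
from h import *
p,D=cams.capture("side")
a=cv2.resize(p[150:220,280:340],(514,600),interpolation=cv2.INTER_CUBIC)
cv2.imwrite("pics/s3.png",a)
s=r.sense();t=s["tcp_pos"];print(t,s["wrist_force"])
u=np.array([-.1331,.9911,0])
# expected tongue end top corner, blade middle
for dz in(0,-.004,.004):print(proj("side",t+85e-3*u+[0,0,-.006+dz]))
for v in range(170,205):print(v,*[tuple(int(x) for x in p[v,c]) for c in range(302,316)]) if v in(180,184,188,192) else 0
# groove mid/lip/deck edge at tongue-end y
k=(p[...,2].astype(int)-p[...,0]>90)&(p[...,1].astype(int)-p[...,0]>70);k[:,:295]=0;k[:,325:]=0;k[:150]=0;k[215:]=0
for v in range(165,208,3):print(v,np.nonzero(k[v])[0].tolist())
E
```

```text
[ 0.5740188  -0.06478304  0.10182161] [-0.32212731 -0.13541076 -0.84441882]
[306.10997685 187.93573145]
[306.16486916 188.84497657]
[306.0548409  187.02245049]
180 (113, 106, 101) (118, 110, 105) (119, 111, 106) (113, 107, 100) (94, 101, 98) (67, 141, 159) (60, 158, 178) (50, 117, 131) (60, 100, 111) (60, 91, 106) (63, 99, 117) (81, 98, 105) (91, 94, 91) (96, 93, 91)
184 (117, 110, 103) (111, 105, 98) (114, 106, 102) (106, 105, 102) (73, 120, 130) (57, 142, 160) (50, 115, 130) (54, 100, 110) (58, 94, 108) (63, 98, 115) (72, 102, 115) (90, 96, 97) (95, 93, 90) (95, 91, 89)
188 (114, 109, 102) (111, 104, 100) (110, 104, 99) (85, 104, 106) (68, 152, 170) (62, 157, 176) (55, 116, 131) (67, 102, 115) (65, 100, 118) (67, 106, 123) (88, 101, 105) (95, 96, 93) (95, 92, 90) (95, 93, 88)
192 (119, 112, 106) (119, 113, 107) (103, 97, 91) (85, 95, 96) (67, 155, 174) (65, 176, 193) (64, 130, 143) (59, 97, 112) (64, 105, 122) (75, 103, 115) (89, 93, 96) (94, 91, 88) (97, 94, 90) (97, 94, 91)
165 [307, 308, 309]
168 [307, 308, 309]
171 [308, 309, 310]
174 [308, 309]
177 [308]
180 [307, 308]
183 [307]
186 [307]
189 [306, 307]
192 [306, 307]
195 []
198 []
201 []
204 []
207 []
```

View pics/s3.png

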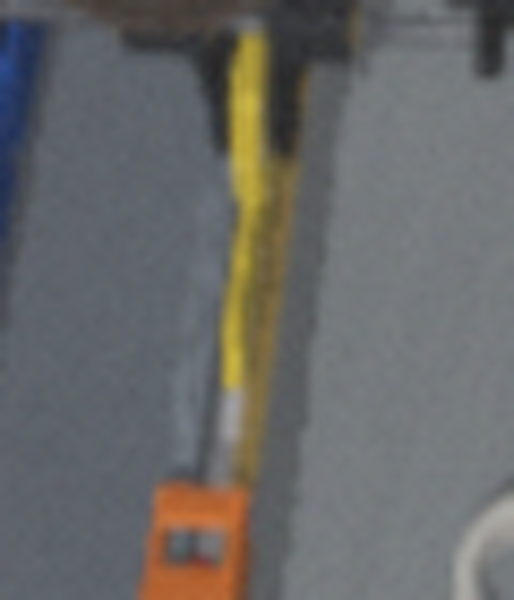

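The tongue end is at crop (235,389), over the groove, but the side view suggests a small lateral offset. I'll go down in small steps, reading force and moment.

Emit:
play_rows(
  commands="0 0 -0.2 0 0 0;0 0 -0.15 0 0 0;0 0 0 0 0 0;0 0 0 0 0 0",
)

```text
time_s: 8.6
tcp_pos: [0.574, -0.0648, 0.0915]
ee_rot: [[0.131, -0.991, -0.001], [-0.991, -0.131, -0.0], [0.0, 0.001, -1.0]]
wrist_force: [-0.2, -1.6, -1.4]
gripper_width: 0.109
gripper_force: 30.0
```

```bash
python3 -c "
from h import *
s=r.sense();print(s['tcp_pos'],s['wrist_force'],s['moment'],s['ee_rot'].round(3).tolist())"
```

```text
[ 0.57404673 -0.06481166  0.09146461] [-0.20242041 -1.64986394 -1.3618435 ] [ 0.08604168 -0.00343529 -0.00593136] [[0.131, -0.991, -0.001], [-0.991, -0.131, -0.0], [0.0, 0.001, -1.0]]
```

Emit:
play_rows(
  commands="0 0 -0.12 0 0 0;0 0 0 0 0 0;0 0 0 0 0 0",
)

```text
time_s: 8.9
tcp_pos: [0.5747, -0.0648, 0.0898]
ee_rot: [[0.132, -0.991, 0.001], [-0.991, -0.132, -0.0], [0.0, -0.001, -1.0]]
wrist_force: [-1.8, 0.7, 5.8]
gripper_width: 0.118
gripper_force: 30.0
```

```bash
python3 -c "
from h import *
s=r.sense();print(s['tcp_pos'],s['wrist_force'],s['moment'],s['ee_rot'].round(3).tolist())"
```

```text
[ 0.57469925 -0.06481479  0.08976691] [-1.8087488   0.6694461   5.77566244] [ 0.23993635  0.52409132 -0.0311356 ] [[0.132, -0.991, 0.001], [-0.991, -0.132, -0.0], [0.0, -0.001, -1.0]]
```

Emit:
play_rows(
  commands="-0.07 0 0 0 0 0;0 0 0 0 0 0;0 0 0 0 0 0",
)

```text
time_s: 9.2
tcp_pos: [0.574, -0.0647, 0.0898]
ee_rot: [[0.132, -0.991, 0.004], [-0.991, -0.132, -0.0], [0.001, -0.004, -1.0]]
wrist_force: [2.3, 0.3, 4.9]
gripper_width: 0.112
gripper_force: 30.0
```

Emit:
play_rows(
  commands="-0.07 0 0 0 0 0;0 0 0 0 0 0;0 0 0 0 0 0",
)

```text
time_s: 9.5
tcp_pos: [0.5736, -0.0647, 0.09]
ee_rot: [[0.133, -0.991, 0.008], [-0.991, -0.133, 0.0], [0.001, -0.008, -1.0]]
wrist_force: [5.1, -0.5, 3.2]
gripper_width: 0.117
gripper_force: 30.0
```

```bash
python3 - <<'E'
from h import *
s=r.sense();print(s['wrist_force'],s['moment'])
p,D=cams.capture("side");q,E=cams.capture("top")
a=cv2.resize(p[150:210,285:335],(500,600),interpolation=cv2.INTER_CUBIC)
b=cv2.resize(q[175:205,295:325],(300,300),interpolation=cv2.INTER_CUBIC)
c=np.zeros((600,800,3),np.uint8);c[:,:500]=a;c[:300,500:]=b
cv2.imwrite("pics/s4.png",c)
E
```

```text
[ 5.06398424 -0.45827058  3.15629077] [-0.27709566 -1.75922831  0.01389922]
```

View pics/s4.png

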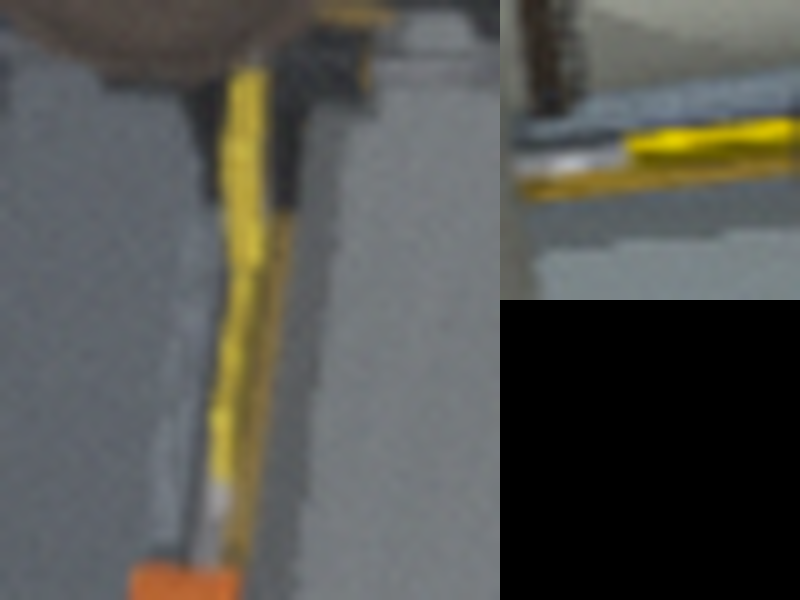

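In both views the blade hugs the brass side, with a dark gap left towards the deck, and its underside is at about 54 mm, which is the height of the lip's top. It needs to move about 3 mm in +x.

Emit:
play_rows(
  commands="0 0 0.1 0 0 0;0.12 0 0 0 0 0;0.12 0 0 0 0 0;0 0 0 0 0 0;0 0 -0.1 0 0 0;0 0 -0.1 0 0 0;0 0 0 0 0 0;0 0 0 0 0 0",
)

```text
time_s: 10.4
tcp_pos: [0.577, -0.0649, 0.0851]
ee_rot: [[0.131, -0.991, -0.001], [-0.991, -0.131, -0.0], [-0.0, 0.001, -1.0]]
wrist_force: [-0.8, -0.2, -0.6]
gripper_width: 0.116
gripper_force: 30.0
```

It dropped in freely. I'll go on to the floor.

Emit:
play_rows(
  commands="0 0 -0.12 0 0 0;0 0 -0.12 0 0 0;0 0 -0.1 0 0 0;0 0 -0.08 0 0 0;0 0 0 0 0 0;0 0 0 0 0 0",
)

```text
time_s: 11.0
tcp_pos: [0.5774, -0.0648, 0.0728]
ee_rot: [[0.132, -0.991, -0.0], [-0.991, -0.132, -0.0], [0.0, 0.0, -1.0]]
wrist_force: [0.5, -0.4, -0.1]
gripper_width: 0.114
gripper_force: 30.0
```

Emit:
play_rows(
  commands="0 0 -0.07 0 0 0;0 0 0 0 0 0;0 0 -0.05 0 0 0;0 0 0 0 0 0;0 0 0 0 0 0",
)

```text
time_s: 11.5
tcp_pos: [0.5775, -0.0648, 0.0699]
ee_rot: [[0.132, -0.991, 0.001], [-0.991, -0.132, -0.0], [0.0, -0.001, -1.0]]
wrist_force: [-1.5, 1.6, 5.1]
gripper_width: 0.112
gripper_force: 30.0
```

Emit:
play_rows(
  commands="-0.027 0.198 0.017 0 0 0;-0.027 0.198 0 0 0 0;-0.027 0.198 0 0 0 0;-0.027 0.198 0 0 0 0;-0.027 0.198 0 0 0 0;0 0 0 0 0 0;0 0 0 0 0 0",
)

```text
time_s: 12.2
tcp_pos: [0.5734, -0.034, 0.07]
ee_rot: [[0.132, -0.991, 0.001], [-0.991, -0.132, 0.001], [-0.001, -0.001, -1.0]]
wrist_force: [-1.8, 2.9, 3.9]
gripper_width: 0.109
gripper_force: 30.0
```

Emit:
play_rows(
  commands="-0.027 0.198 0 0 0 0;-0.027 0.198 0 0 0 0;-0.027 0.198 0 0 0 0;-0.027 0.198 0 0 0 0;0 0 0 0 0 0;0 0 0 0 0 0",
)

```text
time_s: 12.8
tcp_pos: [0.57, -0.0105, 0.0699]
ee_rot: [[0.132, -0.991, 0.0], [-0.991, -0.132, 0.001], [-0.001, -0.0, -1.0]]
wrist_force: [-0.6, 1.1, 4.4]
gripper_width: 0.114
gripper_force: 30.0
```

Emit:
play_rows(
  commands="-0.013 0.1 0 0 0 0;-0.013 0.1 0 0 0 0;0 0 0 0 0 0;0 0 0 0 0 0",
)

```text
time_s: 13.2
tcp_pos: [0.5694, -0.005, 0.0699]
ee_rot: [[0.132, -0.991, 0.0], [-0.991, -0.132, 0.0], [-0.0, -0.0, -1.0]]
wrist_force: [-0.8, -1.6, 5.5]
gripper_width: 0.113
gripper_force: 30.0
```

Emit:
play_rows(
  commands="-0.013 0.1 0 0 0 0;-0.013 0.1 0 0 0 0;0 0 0 0 0 0;0 0 0 0 0 0",
)

```text
time_s: 13.6
tcp_pos: [0.5685, 0.0007, 0.0699]
ee_rot: [[0.132, -0.991, 0.0], [-0.991, -0.132, -0.0], [0.0, -0.0, -1.0]]
wrist_force: [0.4, -3.5, 5.7]
gripper_width: 0.111
gripper_force: 30.0
```

Emit:
play_rows(
  commands="-0.013 0.1 0 0 0 0;-0.013 0.1 0 0 0 0;0 0 0 0 0 0;0 0 0 0 0 0",
)

```text
time_s: 14.0
tcp_pos: [0.5678, 0.0063, 0.0699]
ee_rot: [[0.132, -0.991, 0.0], [-0.991, -0.132, -0.001], [0.001, 0.0, -1.0]]
wrist_force: [0.8, -5.4, 5.3]
gripper_width: 0.114
gripper_force: 30.0
```

Emit:
play_rows(
  commands="-0.013 0.1 0 0 0 0;0 0 0 0 0 0;-0.013 0.1 0 0 0 0;0 0 0 0 0 0;0 0 0 0 0 0",
)

```text
time_s: 14.5
tcp_pos: [0.567, 0.0115, 0.0699]
ee_rot: [[0.131, -0.991, -0.0], [-0.991, -0.131, -0.001], [0.001, 0.0, -1.0]]
wrist_force: [1.2, -7.5, 5.2]
gripper_width: 0.113
gripper_force: 30.0
```

Emit:
play_rows(
  commands="-0.009 0.07 0 0 0 0;0 0 0 0 0 0;0 0 0 0 0 0",
)

```text
time_s: 14.8
tcp_pos: [0.5668, 0.0118, 0.0701]
ee_rot: [[0.131, -0.991, -0.001], [-0.991, -0.131, -0.004], [0.004, 0.001, -1.0]]
wrist_force: [2.4, -15.9, 5.4]
gripper_width: 0.113
gripper_force: 30.0
```

Emit:
play_rows(
  commands="-0.009 0.07 0 0 0 0;0 0 0 0 0 0;0 0 0 0 0 0",
)

```text
time_s: 15.1
tcp_pos: [0.5667, 0.0122, 0.0705]
ee_rot: [[0.131, -0.991, -0.001], [-0.991, -0.131, -0.006], [0.006, 0.002, -1.0]]
wrist_force: [4.3, -20.5, 6.3]
gripper_width: 0.116
gripper_force: 30.0
```

The firm stop is felt. I'll ease to about 16 N and check.

Emit:
play_rows(
  commands="0.005 -0.04 0 0 0 0;0 0 0 0 0 0;0 0 0 0 0 0;0 0 0 0 0 0",
)

```text
time_s: 15.5
tcp_pos: [0.5668, 0.012, 0.0703]
ee_rot: [[0.131, -0.991, -0.001], [-0.991, -0.131, -0.005], [0.004, 0.001, -1.0]]
wrist_force: [3.7, -18.5, 5.2]
gripper_width: 0.114
gripper_force: 30.0
```

```bash
python3 - <<'E'
from h import *
p,D=cams.capture("side");q,_=cams.capture("top")
c=np.zeros((600,800,3),np.uint8);c[:,:500]=cv2.resize(p[170:242,270:330],(500,600),interpolation=cv2.INTER_CUBIC)
c[:300,500:]=cv2.resize(q[170:210,260:300],(300,300),interpolation=cv2.INTER_CUBIC)
cv2.imwrite("pics/s5.png",c);s=r.sense();print(s["tcp_pos"],s["wrist_force"],s["gripper_width"])
E
```

```text
[0.56678091 0.0120265  0.07034028] [  3.26105414 -17.38739944   5.82294706] 0.11183737637819227
```

View pics/s5.png

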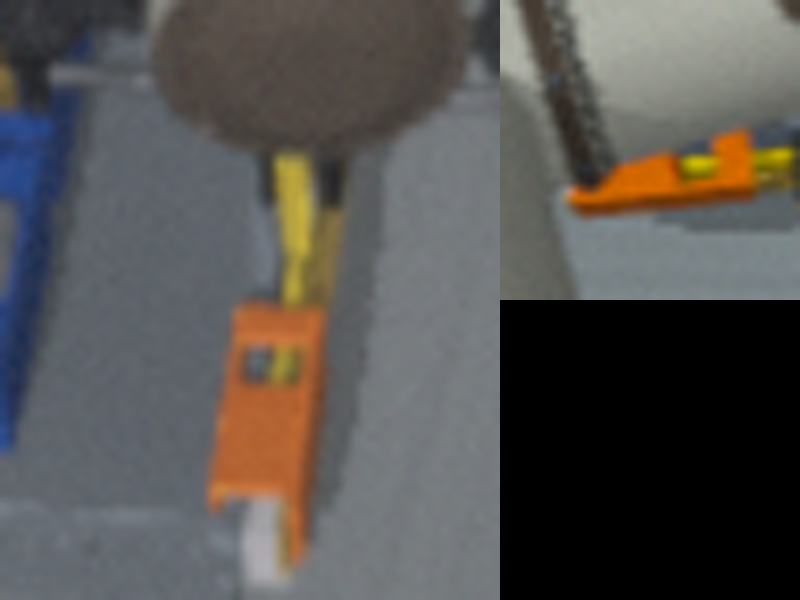

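The window at crop (272,365) is now filled by the yellow tongue with no red showing. The panel is upright, and the push is about 17 N against the stop.

```bash
python3 -c "
from h import *
print(r.finish_job())"
```

```text
the job is handed in; nothing more can be done
None
```

The yellow holder is in the groove with its tongue under the clip, still gripped upright and pressing the plunger onto its firm stop at about 17 N; the job was handed in at about 15.6 s.

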